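# Latch the vial nest into the labelling jig

### The arm

A 6-joint arm with a two-finger parallel gripper is mounted at the origin on the work surface. World frame = base frame: x ahead of the robot, y to its left, z up, the work surface at z = 0. Lengths are in m, angles in rad, forces in N, time in s.
With the tool pointing down it reaches from about 0.275 to 0.825 m from the base axis. Payload 5.2 kg.
Tool frame: the origin (TCP) lies between the finger pads; the fingertips stand 14 mm ahead of it and the grasp point (between the pads) lies 5 mm behind it (manip.tip_extent is the distance from the TCP to the fingertips, in m); z points along the fingers, y is the line along which they close (so a half turn about z gives the same grasp; the last joint's range is limited). The gripper opens to 93 mm and grips with 3 to 60 N. Pads are 15 mm wide; open, the fingers measure 128 mm over their backs; the gripper's body (75 mm by 188 mm) begins 65 mm behind the grasp point.
Start: joints at [-1.549, 0.259, 1.535, -0, 1.348, -0.203], TCP at [0.123, -0.536, 0.233] pointing down, gripper open.
Joint ranges: [-3.14, 3.14], [-0.91, 2.08], [0.19, 2.58], [-1.22, 4.36], [0.22, 2.71], [-3.12, 3.12]. Speed limits (rad/s): [2.57, 2.57, 3.14, 3.14, 3.14, 3.14].

### API

Orientations are given as [roll, pitch, yaw] about the fixed x, y, z axes, in that order (R = Rz(yaw) Ry(pitch) Rx(roll)).
In Python, from plant import monitor, optics, manip gives the robot as it stands.
- The arm moves only by the shell command python3 -m handwheel 'ROWS' [OPENING] [FORCE]. ROWS is a JSON list that holds a single list of rows (three levels of brackets), with 1 to 10 rows, each of 6 numbers: dx, dy, dz in shares of the most that a row can go, 1 being 50 mm, then a rotation vector rx, ry, rz in parts of the range, where 1.0 means pi/2 rad; each row shifts and turns the commanded pose from where the row before left it, along the tool's axes as they then stand; what a row does not reach is not made up. A row lasts 1/10 s, in which the tool goes at most 0.05 m and 0.15 rad, less where a joint would pass 70% of its speed; a pose out of reach is approached as far as the arm can. OPENING is the opening from 0.0 (shut) to 1.0 (fully open), set as the command begins (- or left out keeps the last). The fingers move at their own pace and stop on an object; FORCE is the grip in N (left out, the last holds). Time passes only in rows, so rows that do not move let the fingers close. It prints the time, the measured TCP pose, the force, the opening and the grip force at its end. Shift and turn numbers lie between -1 and 1, and a call with a number outside is refused. Input that does not fit is refused with a message, and nothing moves.
- monitor.get_obs(): the state, without advancing time (a new reading comes with each control period).
- optics.capture(name): name is "side" or "top"; returns (picture, depth): 480x640x3 uint8, blue, green, red; 480x640 float32, m along the optical axis (not along the pixel's ray), 0 where there is no reading.
- optics.get_calibration(name): a dict with "fx", "fy", "cx", "cy" (pixels), "view" (4x4, takes a point from world to camera coordinates). Camera axes: x right, y up, looking along -z (the intrinsics and any distortion apply to the point x, -y, -z); pixel columns grow to the right and rows downward; lengths in m; the calibration is good to about 2 mm. A picture is of the moment at which its call begins. get_calibration takes no time and is no camera call.
- manip.close_job(): hands the job in; it is judged then, once.
The state is a dict: "time_s": time; "qpos": joint angles; "qvel": joint speeds; "tau": joint torques, N m; "tool_pos": TCP position; "eef_rot": TCP orientation; "wrist_force": force on the tool from outside, world axes, zero at the start; "wrist_torque": the same for the moment, N m; "grip_width": opening from 0.0 (shut) to 1.0 (fully open); "grasp_force": force on a finger pad.
Only numpy, scipy, OpenCV 4.12 (cv2) and the standard library are available. Lean on these libraries where they do the work, as an engineer would, in place of code of your own. Each camera call takes 0.05 s, during which the arm holds its last target. There are 200 camera calls.

### The job

Fit the green vial nest into the labelling jig: set it on the bed, grooved nose towards the overhang, slide it in under the blue lips, and press it home against the spring until the orange clamp toe drops into its groove and holds it, then let go. Press gently: the rubber buffer at the end must never take more than about 16 N. Leave the label roll and the two amber vials where they stand.

Things in the scene. Friction and masses are not known exactly. Their poses are not given: they have to be found in the camera images.
- nest: Loose green nest, 0.15-0.35 kg, starts flat on a 3 mm thick cardboard mat. Slab 120 mm long (x), 60 wide (y), 12 thick; origin at the centre of its underside, z up, +x towards its grooved nose. A groove 6 mm deep runs right across its upper face from x = 28 to 46 mm. A white square vial holder, the grip, stands at x = -30 mm: 30 (x) by 26 mm (y), from z = 12 to 52 mm, with a hole in its top.
- nest_grip (a point): Grasp point in the white vial holder, at nest x = -30, y = 0, z = 40 mm (12 mm below the holder's top). Pinch it from above across its 26 mm width (nest y). Axes as the nest's.
- jig: Jig, fixed. Aluminium bed 270 mm (x) by 120 (y), 12 thick; origin at the centre of its underside, z up. The nest slides in along jig +x, nose first, its x along the jig's x. Two dark guides, inner faces at y = +-31.5 mm, 14 mm high over the bed, run from x = 5 to 130 mm; before them the mouth flares to about 90 mm wide at x = -28 mm. Nest on bed: friction about 0.6.
- jig_mouth (a point): On the bed's upper face in mid-channel, where the overhang begins: jig x = 45, y = 0, z = 12 mm; axes as the jig's. Two blue lips overhang the channel from jig x = 45 to 105 mm, underside 14 mm and top 24 mm over the bed, with a 25 mm slot between them along the middle, in which the orange toe stands.
- jig_stop (a point): Nominal stop, jig x = 97, y = 0, z = 12 mm. The grey latch head there (carrying toe and ejector) is clamped by hand, so its stop face (rubber buffer) lies up to 15 mm either way along x of this point: differs each time, is not measured and must be felt. The toe drops into the groove once the nest's nose is within 2 mm of that face.
- toe (a joint): Orange clamp toe, lift in m, sprung down: 0 = down, tip 8 mm over the bed (also when no nest is there), about 0.004 while riding on the nest's upper face, near 0 again once dropped in the groove. Its square catch face is 16 mm before the stop face; its ramp faces the incoming nest and takes about 2 to 6 N to push under.
- buffer (a joint): Two black rubber pads beside the ejector, 8 N per mm: how far they are squashed beyond the stop face, in m. 0 = untouched; 0.002 is 16 N, the most they should take.
- ejector (a joint): Brass sprung ejector before the stop face, travel in m: 0 = free, its face 9 mm before the stop face; 0.009 = nest touching the stop face; about 0.007 with the nest latched. Spring 1.5 N rising to 4 N. If let go before the toe has dropped, it may push the nest back out. Sliding friction and both springs together take up to about 14 N of push before the stop face is met.
- label_roll: Bystander: white roll of labels with green and blue bands, 80 mm diameter, 55 mm high, standing; origin at the centre of its underside.
- vial_a: Bystander: amber vial with black cap, 27 mm diameter, 62 mm high, standing; origin at the centre of its underside.
- vial_b: Bystander: amber vial with black cap and paper label, 27 mm diameter, 62 mm high, standing; origin at the centre of its underside.
Not all that is in view belongs to the job. There is more than one size of the nest; the one meant has the size given above.

How it is judged:
By the outcome, as a careful person would: the job done as asked, in the order asked, and still so for the second after the job is handed in, with the robot touching nothing.
It also fails if it takes over 72 s, if anything falls off the work surface, if the arm or the gripper's body presses on something with over 40 N, if the wrist force passes 120 N, or if a joint passes its speed limit or range.

## Working session

There is one attempt and no reset: what is moved stays moved. The work goes in short steps, Python scripts to look and compute and a shell command to move; the robot and the scene stay as the last step left them, time stands still between calls to the robot, and variables do not carry over. Pictures are saved under pics/ and viewed, at most 10 in all, crops included, and the job is handed in when it is done.

```bash
ls; mkdir -p pics; cat > h.py <<'E'
import numpy as np, cv2
from plant import monitor, optics, manip
def world(name,u,v,depth=None,z=None):
    c=optics.get_calibration(name); V=np.array(c["view"]); R=V[:3,:3]; t=V[:3,3]
    u=np.asarray(u,float); v=np.asarray(v,float)
    d=np.stack([(u-c["cx"])/c["fx"],-(v-c["cy"])/c["fy"],-np.ones_like(u)],-1)
    o=-R.T@t; w=d@R
    s=depth if z is None else (z-o[2])/w[...,2]
    return o+w*np.asarray(s)[...,None]
E
python3 - <<'E'
from h import *
for n in("top","side"):
    p,d=optics.capture(n); cv2.imwrite(f"pics/{n}0.png",p); np.savez(f"{n}0.npz",p=p,d=d); c=optics.get_calibration(n);print(n,{k:np.round(v,3) if k!='view' else np.round(v,3).tolist() for k,v in c.items()})
print(monitor.get_obs())
E
```

```text
pics
top {'fx': np.float64(474.998), 'fy': np.float64(474.998), 'cx': np.float64(329.69), 'cy': np.float64(243.166), 'view': [[0.007, -1.0, 0.0, -0.056], [0.999, 0.007, 0.038, -0.506], [-0.038, -0.0, 0.999, -1.464], [0.0, 0.0, 0.0, 1.0]]}
side {'fx': np.float64(523.683), 'fy': np.float64(523.683), 'cx': np.float64(315.565), 'cy': np.float64(243.644), 'view': [[-0.829, -0.559, 0.011, 0.414], [0.355, -0.51, 0.783, -0.26], [-0.432, 0.653, 0.622, -0.979], [0.0, 0.0, 0.0, 1.0]]}
{'time_s': 0.1, 'qpos': array([-1.54878209e+00,  2.59217547e-01,  1.53594541e+00, -1.36894362e-05,
        1.34799417e+00, -2.02824917e-01]), 'qvel': array([ 0.00132522, -0.00168368, -0.00288586,  0.00147426, -0.00018615,
       -0.00070023]), 'tau': array([ 7.51291973e-04, -4.38217556e+01, -2.84645230e+01,  7.19457795e-02,
        3.62085120e-02, -4.84189559e-05]), 'tool_pos': array([ 0.12261684, -0.53568946,  0.23194045]), 'eef_rot': array([-3.14005756e+00, -3.02069712e-04,  2.24841958e-01]), 'wrist_force': array([ 0.03841724, -0.61996844, -0.32198952]), 'wrist_torque': array([-0.00093507, -0.03389955, -0.04321963]), 'grasp_force': 0.0, 'grip_width': 1.0000602090636905}
```

View pics/top0.png

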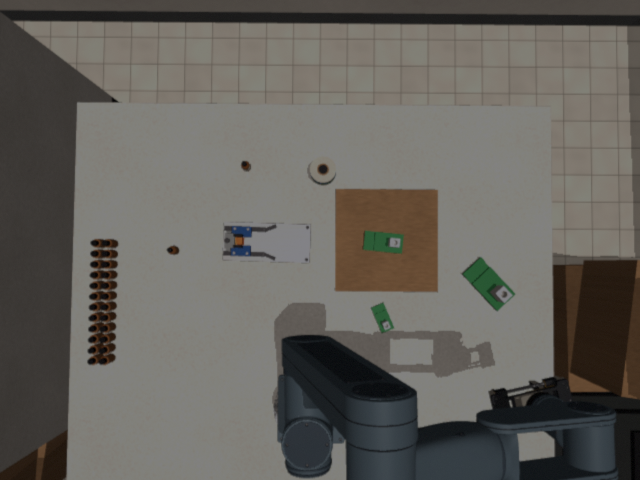

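View pics/side0.png

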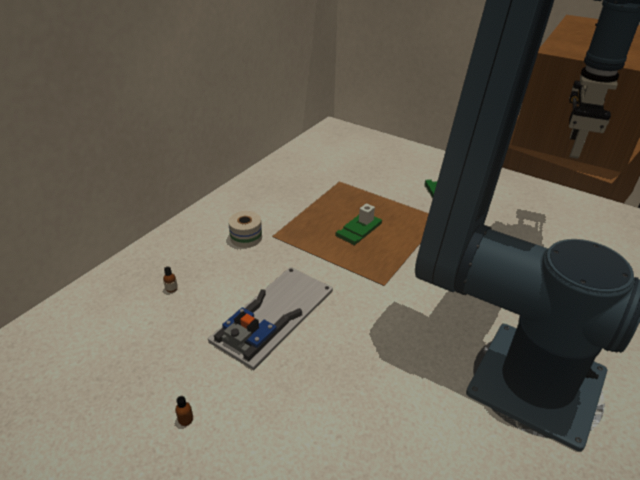

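Top view: the candidates are the green nest on the mat (384,243), a small one (383,318) and a large one (489,284). The mat one, about 40 px ≈ 120 mm, fits the description. The jig is at (267,242), with its latch end on the left (+y). I'll measure next and check with a crop.

```bash
cat > m.py <<'E'
from h import *
def rect(mask,z,name="top"):
    out=[]
    for c in cv2.findContours(mask,cv2.RETR_EXTERNAL,cv2.CHAIN_APPROX_NONE)[0]:
        if cv2.contourArea(c)<150: continue
        w=world(name,c[:,0,0],c[:,0,1],z=z)[:,:2]
        (cx,cy),(a,b),ang=cv2.minAreaRect((w*1000).astype(np.float32))
        out.append((round(cx,1),round(cy,1),round(a,1),round(b,1),round(ang,2),c[:,0].mean(0).round()))
    return out
E
python3 - <<'E'
from m import *
f=np.load("top0.npz");p,d=f["p"],f["d"]
hsv=cv2.cvtColor(p,cv2.COLOR_BGR2HSV)
g=cv2.inRange(hsv,(45,100,40),(80,255,255)); 
k=np.ones((3,3),np.uint8)
gf=cv2.morphologyEx(g,cv2.MORPH_CLOSE,np.ones((9,9),np.uint8))
print("green",*rect(gf,0.015),sep="\n")
# holder top by depth height
v,u=np.mgrid[0:480,0:640]; W=world("top",u,v,depth=d)
print("mat z",np.median(W[270:285,350:420,2]),"table z",np.median(W[300:330,150:220,2]),"bed z",np.median(W[235:250,285,2]))
top=((W[...,2]>0.045)&(W[...,2]<0.065)).astype(np.uint8)*255; m=np.zeros_like(top);m[225:262,360:410]=255
for r in rect(cv2.bitwise_and(top,m)*1,0.055): print("holder depth",r)
ys,xs=np.nonzero(top&m); print(len(xs),W[ys,xs].mean(0),W[ys,xs].min(0),W[ys,xs].max(0))
wm=cv2.bitwise_and(cv2.inRange(hsv,(0,0,110),(180,70,255)),m); ys,xs=np.nonzero(wm); print("white",len(xs),xs.mean(),ys.mean(),world("top",xs.mean(),ys.mean(),z=0.055))
# jig
jm=np.zeros_like(top);jm[210:275,212:322]=255
h=((W[...,2]>0.007)).astype(np.uint8)*255
print("jig",*rect(cv2.bitwise_and(h,jm),0.012),sep="\n")
bl=cv2.inRange(hsv,(100,120,50),(125,255,255))&jm; ys,xs=np.nonzero(bl); print("lips",world("top",xs.mean(),ys.mean(),z=0.036))
og=cv2.inRange(hsv,(3,150,120),(20,255,255))&jm; ys,xs=np.nonzero(og); print("toe",xs.mean(),ys.mean(),world("top",xs.mean(),ys.mean(),z=0.04))
cr=p[205:280,215:415]; cv2.imwrite("pics/crop0.png",cv2.resize(cr,None,fx=4,fy=4,interpolation=cv2.INTER_CUBIC))
E
```

```text
green
(278.9, -215.3, 80.6, 37.2, 23.48, array([382., 318.]))
(385.9, -541.8, 151.9, 75.4, 43.14, array([490., 285.]))
(512.5, -216.8, 118.7, 58.3, 84.39, array([383., 242.]))
mat z 0.00322644784484738 table z 0.001080384252670763 bed z 0.01234245634897757
78 [ 0.50798236 -0.24671844  0.05402752] [ 0.49452689 -0.26161823  0.04528813] [ 0.52175253 -0.23112957  0.0617334 ]
white 78 394.35897435897436 242.05128205128204 [ 0.50948963 -0.24728395  0.055     ]
jig
(508.0, 145.4, 272.4, 124.7, 88.42, array([266., 242.]))
lips [0.5115125  0.21537187 0.036     ]
toe 238.46875 240.34375 [0.51198424 0.22448345 0.04      ]
```

View pics/crop0.png

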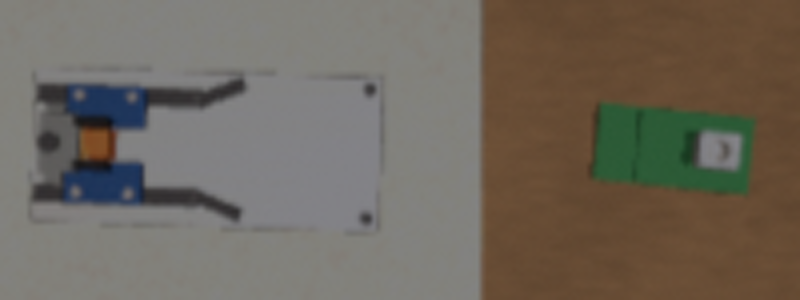

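The crop confirms the choice: the groove line is at (640,140), with the nose on the left and the holder at (720,150). In the jig, the toe is at (97,142) and the mouth opens right. I'll rotate the tool while I refine the jig axis.

Units first: shifts go in shares of 50 mm and turns go in shares of pi/2 rad. So -0.139 rad / 1.5708 = -0.0885.

```bash
python3 -m handwheel '[[[0, 0, 0, 0, 0, -0.0885], [0, 0, 0, 0, 0, -0.0885], [0, 0, 0, 0, 0, -0.0885], [0, 0, 0, 0, 0, -0.0885], [0, 0, 0, 0, 0, -0.0885], [0, 0, 0, 0, 0, -0.0885], [0, 0, 0, 0, 0, -0.0885], [0, 0, 0, 0, 0, -0.0885], [0, 0, 0, 0, 0, -0.0866]]]' 1.0
cat > jig.py <<'E'
from m import *
p,d=optics.capture("top"); np.savez("top1.npz",p=p,d=d)
P=np.mean([optics.capture("top")[0].astype(float) for _ in range(6)],0)
g=P.mean(2)
# guide edges: columns 252..264 (straight dark guides), dark weighted centroids per column
up=[];lo=[]
for c in range(253,264):
    for rows,l in(((220,238),up),((246,262),lo)):
        s=g[rows[0]:rows[1],c]; w=np.clip(np.median(s)-15-s,0,None)
        l.append((c,(w*np.arange(*rows)).sum()/w.sum()))
U=np.array(up);L=np.array(lo)
wu=world("top",U[:,0],U[:,1],z=.026);wl=world("top",L[:,0],L[:,1],z=.026)
for w in(wu,wl):
    f=np.polyfit(w[:,1],w[:,0],1); print("guide x at y=.15,.18",np.polyval(f,[.15,.18]),"slope deg",np.degrees(np.arctan(f[0])))
print("mid",(wu.mean(0)+wl.mean(0))/2)
hsv=cv2.cvtColor(P.astype(np.uint8),cv2.COLOR_BGR2HSV)
jm=np.zeros(g.shape,np.uint8);jm[210:275,212:322]=255
bl=cv2.inRange(hsv,(100,120,40),(125,255,255))&jm
print("blue",*[ (cv2.contourArea(c),) + tuple(world("top",*np.array(cv2.minAreaRect(c)[0]),z=.036).round(4)) for c in cv2.findContours(bl,0,1)[0]])
# bed edges by gradient: right end & long sides
def edge(s,z0): 
    gr=np.abs(np.gradient(s)); return z0+(gr*np.arange(len(s))).sum()/gr.sum()
print("dark corner bolts:")
for r in((222,232),(254,264)):
    s=g[r[0]:r[1],300:312]; w=np.clip(np.median(s)-20-s,0,None); yy,xx=np.mgrid[r[0]:r[1],300:312]
    print(world("top",(w*xx).sum()/w.sum(),(w*yy).sum()/w.sum(),z=.012).round(4))
E
python3 jig.py
```

```text
time_s: 1.0
tool_pos: [0.1226, -0.5358, 0.2321]
eef_rot: [-3.141, -0.001, 1.479]
wrist_force: [-0.6, 0.6, -0.8]
grip_width: 0.998
grasp_force: 0.0
guide x at y=.15,.18 [0.54761471 0.54842166] slope deg 1.5407865041708926
guide x at y=.15,.18 [0.47145733 0.47181516] slope deg 0.6833805702052078
mid [0.5098736  0.16720176 0.026     ]
blue (102.5, np.float64(0.4812), np.float64(0.2186), np.float64(0.036)) (101.0, np.float64(0.5392), np.float64(0.2164), np.float64(0.036))
dark corner bolts:
[0.5564 0.0177 0.012 ]
[0.4564 0.0199 0.012 ]
```

To row units: 0.033 m is 0.66, 0.03 m is 0.6.

```bash
python3 -m handwheel '[[[0.6, 0.66, 0, 0, 0, 0], [0.6, 0.66, 0, 0, 0, 0], [0.6, 0.66, 0, 0, 0, 0], [0.6, 0.66, 0, 0, 0, 0], [0.6, 0.66, 0, 0, 0, 0], [0.6, 0.66, 0, 0, 0, 0], [0.6, 0.66, 0, 0, 0, 0], [0.6, 0.66, 0, 0, 0, 0], [0.6, 0.66, 0, 0, 0, 0], [0.6, 0.66, 0, 0, 0, 0]]]' 1.0 
python3 -m handwheel '[[[0.232, 0.288, 0.4, 0, 0, 0], [0.23, 0.286, 0.6, 0, 0, 0], [0, 0, 0.7, 0, 0, 0], [0, 0, 0.5, 0, 0, 0], [0, 0, 0.2, 0, 0, 0], [0, 0, 0, 0, 0, 0], [0, 0, 0, 0, 0, 0]]]'
python3 - <<'E'
from h import *
p,d=optics.capture("side"); cv2.imwrite("pics/s1.png",cv2.resize(p[120:300,250:490],None,fx=3,fy=3,interpolation=2))
E
```

```text
time_s: 2.35
tool_pos: [0.4817, -0.2686, 0.2328]
eef_rot: [3.141, 0.0, 1.471]
wrist_force: [0.3, -0.9, -0.4]
grip_width: 1.002
grasp_force: 0.0
time_s: 3.05
tool_pos: [0.5118, -0.2504, 0.1138]
eef_rot: [3.14, 0.001, 1.472]
wrist_force: [0.5, 1.0, -0.0]
grip_width: 1.002
grasp_force: 0.0
```

View pics/s1.png

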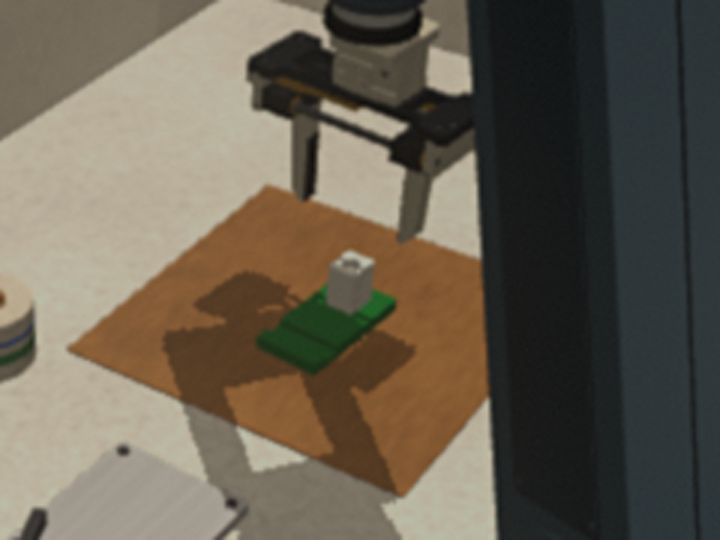

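Side crop: the open fingers at (305,195) and (405,240) straddle the holder at (350,280). Next I descend and grip.

To row units: 0.025 m is 0.5, 0.003 m is 0.06.

```bash
python3 -m handwheel '[[[0.06, -0.04, 0.4, 0, 0, 0], [0, 0, 0.5, 0, 0, 0], [0, 0, 0.4, 0, 0, 0], [0, 0, 0.2, 0, 0, 0], [0, 0, 0, 0, 0, 0], [0, 0, 0, 0, 0, 0]]]'
python3 -m handwheel '[[[0, 0, 0, 0, 0, 0], [0, 0, 0, 0, 0, 0], [0, 0, 0, 0, 0, 0], [0, 0, 0, 0, 0, 0], [0, 0, 0, 0, 0, 0], [0, 0, 0, 0, 0, 0], [0, 0, 0, 0, 0, 0], [0, 0, 0, 0, 0, 0]]]' 0.0 30
python3 -m handwheel '[[[0, 0, 0, 0, 0, 0], [0, 0, 0, 0, 0, 0]]]'
```

```text
time_s: 3.7
tool_pos: [0.5103, -0.2472, 0.0389]
eef_rot: [3.14, 0.001, 1.473]
wrist_force: [-0.5, -0.0, 0.7]
grip_width: 0.998
grasp_force: 0.0
time_s: 4.5
tool_pos: [0.5095, -0.2465, 0.0376]
eef_rot: [-3.142, -0.0, 1.473]
wrist_force: [-0.5, -0.3, 0.1]
grip_width: 0.36
grasp_force: 0.0
time_s: 4.7
tool_pos: [0.5096, -0.2466, 0.0376]
eef_rot: [3.141, 0.0, 1.473]
wrist_force: [0.0, 0.6, -0.2]
grip_width: 0.274
grasp_force: 30.0
```

To row units: -0.02 m is -0.4, -0.01 m is -0.2, -0.038 rad / 1.5708 = -0.0242.

```bash
python3 -m handwheel '[[[0, 0, -0.2, 0, 0, 0], [0, 0, -0.4, 0, 0, 0], [0, 0, -0.4, 0, 0, -0.0223], [0, 0, 0, 0, 0, -0.0242], [0, 0, 0, 0, 0, 0]]]'
python3 -m handwheel '[[[0.4, -0.02, 0, 0, 0, 0], [0.7, -0.03, 0, 0, 0, 0], [0.8, -0.03, 0, 0, 0, 0], [0.8, -0.03, 0, 0, 0, 0], [0.8, -0.03, 0, 0, 0, 0], [0.8, -0.03, 0, 0, 0, 0], [0.8, -0.03, 0, 0, 0, 0], [0.5, 0, 0, 0, 0, 0], [0.2, 0, 0, 0, 0, 0], [0, 0, 0, 0, 0, 0]]]'
python3 - <<'E'
from h import *
p,d=optics.capture("side"); cv2.imwrite("pics/s2.png",cv2.resize(p[180:400,170:410],None,fx=2.7,fy=2.7,interpolation=2))
p,d=optics.capture("top"); cv2.imwrite("pics/t2.png",cv2.resize(p[200:280,210:370],None,fx=5,fy=5,interpolation=2))
E
```

```text
time_s: 5.2
tool_pos: [0.5098, -0.2468, 0.0889]
eef_rot: [3.14, 0.001, 1.546]
wrist_force: [0.7, -0.1, -3.0]
grip_width: 0.276
grasp_force: 30.0
time_s: 6.2
tool_pos: [0.5059, 0.0453, 0.0873]
eef_rot: [-3.14, -0.0, 1.548]
wrist_force: [0.6, 0.0, -2.1]
grip_width: 0.275
grasp_force: 30.0
```

View pics/s2.png

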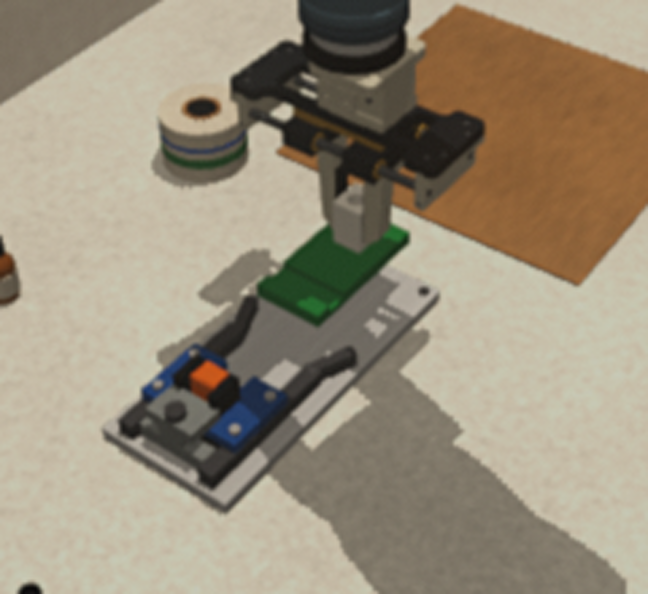

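View pics/t2.png

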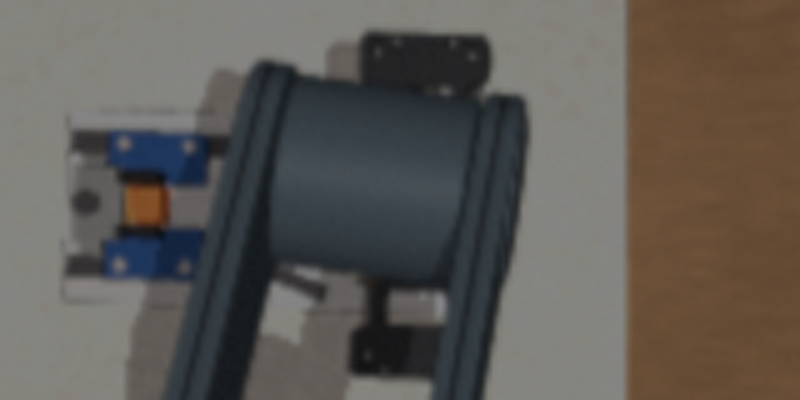

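Side crop: the nest is level, nose at (290,295) pointing to the jig mouth between the flares (245,310) and (345,358). The arm blocks the top view. I'll lower it onto the bed.

To row units: 0.015 m is 0.3, 0.007 m is 0.14.

```bash
python3 -m handwheel '[[[0, 0.012, 0.3, 0, 0, 0], [0, 0, 0.3, 0, 0, 0], [0, 0, 0.14, 0, 0, 0], [0, 0, 0, 0, 0, 0], [0, 0, 0, 0, 0, 0]]]'
python3 -m handwheel '[[[0, 0, 0.02, 0, 0, 0], [0, 0, 0, 0, 0, 0]]]'
python3 -m handwheel '[[[0, 0, 0.02, 0, 0, 0], [0, 0, 0, 0, 0, 0]]]'
python3 -m handwheel '[[[0, 0, 0.02, 0, 0, 0], [0, 0, 0, 0, 0, 0]]]'
```

```text
time_s: 6.8
tool_pos: [0.5076, 0.0429, 0.0509]
eef_rot: [3.142, 0.0, 1.545]
wrist_force: [-0.0, 0.1, -2.1]
grip_width: 0.279
grasp_force: 30.0
time_s: 7.0
tool_pos: [0.5078, 0.0434, 0.0501]
eef_rot: [3.141, 0.0, 1.546]
wrist_force: [-0.1, 0.5, -1.8]
grip_width: 0.274
grasp_force: 30.0
time_s: 7.2
tool_pos: [0.5074, 0.0437, 0.0488]
eef_rot: [3.141, 0.0, 1.546]
wrist_force: [0.3, 0.1, -2.1]
grip_width: 0.279
grasp_force: 30.0
time_s: 7.4
tool_pos: [0.5073, 0.0437, 0.0476]
eef_rot: [-3.141, -0.0, 1.546]
wrist_force: [-0.3, -0.6, -2.3]
grip_width: 0.273
grasp_force: 30.0
```

To row units: -0.0008 m is -0.016, 0.0007 m is 0.014.

```bash
python3 -m handwheel '[[[0, -0.016, 0.014, 0, 0, 0], [0, 0, 0, 0, 0, 0]]]'
python3 -m handwheel '[[[0, 0, 0.01, 0, 0, 0], [0, 0, 0, 0, 0, 0]]]'
python3 -m handwheel '[[[0, 0, 0.01, 0, 0, 0], [0, 0, 0, 0, 0, 0]]]'
```

```text
time_s: 7.6
tool_pos: [0.5063, 0.0437, 0.0468]
eef_rot: [-3.141, -0.0, 1.546]
wrist_force: [-1.2, 1.0, -1.8]
grip_width: 0.276
grasp_force: 30.0
time_s: 7.8
tool_pos: [0.5065, 0.0437, 0.0466]
eef_rot: [-3.142, -0.0, 1.546]
wrist_force: [-1.0, 0.1, 0.3]
grip_width: 0.274
grasp_force: 30.0
time_s: 8.0
tool_pos: [0.5065, 0.0437, 0.0466]
eef_rot: [3.141, 0.0, 1.546]
wrist_force: [-2.7, 0.1, 6.6]
grip_width: 0.28
grasp_force: 30.0
```

To row units: 0.005 m is 0.1, -0.0005 m is -0.01.

```bash
python3 -m handwheel '[[[0, 0, -0.01, 0, 0, 0], [0.1, 0, 0, 0, 0, 0], [0.1, 0, 0, 0, 0, 0], [0.1, 0, 0, 0, 0, 0], [0, 0, 0, 0, 0, 0]]]'
python3 -m handwheel '[[[0.08, 0, 0, 0, 0, 0], [0.08, 0, 0, 0, 0, 0], [0.08, 0, 0, 0, 0, 0], [0, 0, 0, 0, 0, 0]]]'
python3 -m handwheel '[[[0.08, 0, 0, 0, 0, 0], [0.08, 0, 0, 0, 0, 0], [0.08, 0, 0, 0, 0, 0], [0, 0, 0, 0, 0, 0]]]'
```

```text
time_s: 8.5
tool_pos: [0.5073, 0.0596, 0.0466]
eef_rot: [3.141, -0.001, 1.546]
wrist_force: [0.8, 2.5, 2.8]
grip_width: 0.28
grasp_force: 30.0
time_s: 8.9
tool_pos: [0.5074, 0.0713, 0.0466]
eef_rot: [3.141, -0.0, 1.546]
wrist_force: [-0.2, 1.2, 3.1]
grip_width: 0.281
grasp_force: 30.0
time_s: 9.3
tool_pos: [0.5077, 0.0833, 0.0466]
eef_rot: [3.141, -0.0, 1.546]
wrist_force: [0.1, -0.4, 4.8]
grip_width: 0.28
grasp_force: 30.0
```

To row units: 0.004 m is 0.08, -0.0002 m is -0.004.

```bash
python3 -m handwheel '[[[0.08, 0, -0.004, 0, 0, 0], [0.08, 0, 0, 0, 0, 0], [0.06, 0, 0, 0, 0, 0], [0, 0, 0, 0, 0, 0]]]'
python3 -m handwheel '[[[0.06, 0, 0, 0, 0, 0], [0.06, 0, 0, 0, 0, 0], [0, 0, 0, 0, 0, 0]]]'
python3 -m handwheel '[[[0.04, 0, 0, 0, 0, 0], [0.04, 0, 0, 0, 0, 0], [0, 0, 0, 0, 0, 0]]]'
python3 -m handwheel '[[[0.04, 0, 0, 0, 0, 0], [0.04, 0, 0, 0, 0, 0], [0, 0, 0, 0, 0, 0]]]'
```

```text
time_s: 9.7
tool_pos: [0.5078, 0.0943, 0.0466]
eef_rot: [3.142, -0.001, 1.546]
wrist_force: [1.0, -0.3, 3.5]
grip_width: 0.271
grasp_force: 30.0
time_s: 10.0
tool_pos: [0.508, 0.1001, 0.0466]
eef_rot: [3.142, -0.0, 1.546]
wrist_force: [1.3, 0.3, 3.0]
grip_width: 0.277
grasp_force: 30.0
time_s: 10.3
tool_pos: [0.5081, 0.1039, 0.0466]
eef_rot: [3.142, -0.0, 1.546]
wrist_force: [0.9, -0.9, 1.6]
grip_width: 0.275
grasp_force: 30.0
time_s: 10.6
tool_pos: [0.5082, 0.108, 0.0466]
eef_rot: [3.142, -0.0, 1.546]
wrist_force: [1.3, -0.8, 0.8]
grip_width: 0.28
grasp_force: 30.0
```

To row units: 0.002 m is 0.04.

```bash
for i in 1; do :; done
python3 -m handwheel '[[[0.04, 0, 0, 0, 0, 0], [0.04, 0, 0, 0, 0, 0], [0, 0, 0, 0, 0, 0]]]'
python3 -m handwheel '[[[0.04, 0, 0, 0, 0, 0], [0.04, 0, 0, 0, 0, 0], [0, 0, 0, 0, 0, 0]]]'
python3 -m handwheel '[[[0.04, 0, 0, 0, 0, 0], [0.04, 0, 0, 0, 0, 0], [0, 0, 0, 0, 0, 0]]]'
```

```text
time_s: 10.9
tool_pos: [0.5083, 0.112, 0.0466]
eef_rot: [3.142, -0.0, 1.546]
wrist_force: [1.0, 0.2, 1.5]
grip_width: 0.279
grasp_force: 30.0
time_s: 11.2
tool_pos: [0.5084, 0.116, 0.0466]
eef_rot: [-3.142, -0.0, 1.546]
wrist_force: [1.0, -0.1, 0.6]
grip_width: 0.279
grasp_force: 30.0
time_s: 11.5
tool_pos: [0.5085, 0.12, 0.0466]
eef_rot: [-3.142, -0.0, 1.546]
wrist_force: [2.3, -0.4, -0.9]
grip_width: 0.277
grasp_force: 30.0
```

```bash
python3 - <<'E'
from h import *
p,d=optics.capture("side"); cv2.imwrite("pics/s3.png",cv2.resize(p[240:380,190:340],None,fx=4,fy=4,interpolation=2))
E
```

```text
(no output)
```

View pics/s3.png

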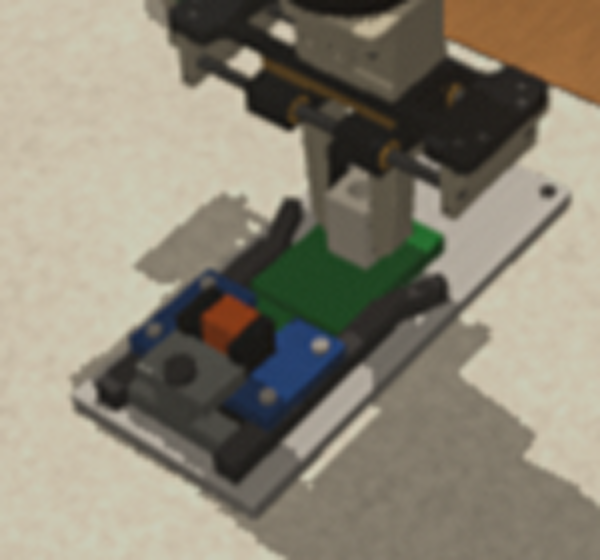

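Side crop: the nest lies in the channel with its nose under the lips near (300,320), just before the orange toe at (230,325). From here I go slowly by feel.

To row units: 0.0015 m is 0.03, 0.0002 m is 0.004.

```bash

python3 -m handwheel '[[[0.03, 0.004, 0, 0, 0, 0], [0.03, 0, 0, 0, 0, 0], [0, 0, 0, 0, 0, 0]]]'
python3 -m handwheel '[[[0.03, 0.004, 0, 0, 0, 0], [0.03, 0, 0, 0, 0, 0], [0, 0, 0, 0, 0, 0]]]'
python3 -m handwheel '[[[0.02, 0, 0, 0, 0, 0], [0.02, 0, 0, 0, 0, 0], [0, 0, 0, 0, 0, 0]]]'
python3 -m handwheel '[[[0.02, 0, 0, 0, 0, 0], [0.02, 0, 0, 0, 0, 0], [0, 0, 0, 0, 0, 0]]]'
```

```text
time_s: 11.85
tool_pos: [0.5086, 0.1228, 0.0466]
eef_rot: [-3.141, -0.0, 1.546]
wrist_force: [0.8, -0.8, 0.4]
grip_width: 0.275
grasp_force: 30.0
time_s: 12.15
tool_pos: [0.5088, 0.1259, 0.0466]
eef_rot: [-3.141, -0.0, 1.546]
wrist_force: [0.6, -0.6, 0.3]
grip_width: 0.28
grasp_force: 30.0
time_s: 12.45
tool_pos: [0.5089, 0.1278, 0.0466]
eef_rot: [-3.141, -0.0, 1.546]
wrist_force: [-1.0, -0.2, 0.9]
grip_width: 0.277
grasp_force: 30.0
time_s: 12.75
tool_pos: [0.5091, 0.1289, 0.0467]
eef_rot: [-3.141, 0.001, 1.546]
wrist_force: [-0.0, -4.4, 1.0]
grip_width: 0.278
grasp_force: 30.0
```

To row units: 0.001 m is 0.02.

```bash

python3 -m handwheel '[[[0.02, 0, 0, 0, 0, 0], [0.02, 0, 0, 0, 0, 0], [0, 0, 0, 0, 0, 0]]]' - 45
python3 -m handwheel '[[[0.02, 0, 0, 0, 0, 0], [0.02, 0, 0, 0, 0, 0], [0, 0, 0, 0, 0, 0]]]'
python3 -m handwheel '[[[0.02, 0, 0, 0, 0, 0], [0.02, 0, 0, 0, 0, 0], [0, 0, 0, 0, 0, 0]]]'
python3 -m handwheel '[[[0.02, 0, 0, 0, 0, 0], [0.02, 0, 0, 0, 0, 0], [0, 0, 0, 0, 0, 0]]]'
```

```text
time_s: 13.05
tool_pos: [0.5092, 0.1306, 0.0467]
eef_rot: [-3.141, 0.002, 1.546]
wrist_force: [-0.8, -6.4, 1.1]
grip_width: 0.276
grasp_force: 45.0
time_s: 13.35
tool_pos: [0.5093, 0.1325, 0.0467]
eef_rot: [-3.142, 0.002, 1.546]
wrist_force: [-1.3, -6.9, 1.5]
grip_width: 0.275
grasp_force: 45.0
time_s: 13.65
tool_pos: [0.5093, 0.1344, 0.0468]
eef_rot: [-3.142, 0.002, 1.546]
wrist_force: [-0.8, -6.9, 2.8]
grip_width: 0.272
grasp_force: 45.0
time_s: 13.95
tool_pos: [0.5094, 0.1363, 0.0468]
eef_rot: [-3.142, 0.002, 1.546]
wrist_force: [-0.0, -7.2, 1.6]
grip_width: 0.278
grasp_force: 45.0
```

To row units: 0.001 m is 0.02.

```bash

python3 -m handwheel '[[[0.02, 0, 0, 0, 0, 0], [0.02, 0, 0, 0, 0, 0], [0, 0, 0, 0, 0, 0]]]'
python3 -m handwheel '[[[0.02, 0, 0, 0, 0, 0], [0.02, 0, 0, 0, 0, 0], [0, 0, 0, 0, 0, 0]]]'
python3 -m handwheel '[[[0.02, 0, 0, 0, 0, 0], [0.02, 0, 0, 0, 0, 0], [0, 0, 0, 0, 0, 0]]]'
python3 -m handwheel '[[[0.02, 0, 0, 0, 0, 0], [0, 0, 0, 0, 0, 0]]]'
python3 -m handwheel '[[[0.02, 0, 0, 0, 0, 0], [0, 0, 0, 0, 0, 0]]]'
```

```text
time_s: 14.25
tool_pos: [0.5094, 0.1388, 0.0467]
eef_rot: [-3.141, 0.001, 1.546]
wrist_force: [0.2, -5.9, 1.2]
grip_width: 0.278
grasp_force: 45.0
time_s: 14.55
tool_pos: [0.5095, 0.1408, 0.0467]
eef_rot: [-3.142, 0.001, 1.546]
wrist_force: [0.1, -6.1, 1.8]
grip_width: 0.278
grasp_force: 45.0
time_s: 14.85
tool_pos: [0.5095, 0.1428, 0.0467]
eef_rot: [-3.141, 0.001, 1.546]
wrist_force: [-0.9, -5.9, 1.6]
grip_width: 0.279
grasp_force: 45.0
time_s: 15.05
tool_pos: [0.5095, 0.1438, 0.0467]
eef_rot: [-3.142, 0.001, 1.546]
wrist_force: [0.6, -5.8, 1.4]
grip_width: 0.277
grasp_force: 45.0
time_s: 15.25
tool_pos: [0.5095, 0.1448, 0.0467]
eef_rot: [-3.141, 0.001, 1.546]
wrist_force: [0.2, -6.2, 1.9]
grip_width: 0.274
grasp_force: 45.0
```

To row units: 0.001 m is 0.02.

```bash

python3 -m handwheel '[[[0.02, 0, 0, 0, 0, 0], [0, 0, 0, 0, 0, 0]]]'
python3 -m handwheel '[[[0.02, 0, 0, 0, 0, 0], [0, 0, 0, 0, 0, 0]]]'
python3 -m handwheel '[[[0.02, 0, 0, 0, 0, 0], [0, 0, 0, 0, 0, 0]]]'
python3 -m handwheel '[[[0.02, 0, 0, 0, 0, 0], [0, 0, 0, 0, 0, 0]]]'
python3 -m handwheel '[[[0.02, 0, 0, 0, 0, 0], [0, 0, 0, 0, 0, 0]]]'
```

```text
time_s: 15.45
tool_pos: [0.5096, 0.1458, 0.0467]
eef_rot: [-3.141, 0.001, 1.546]
wrist_force: [0.3, -5.0, 0.5]
grip_width: 0.279
grasp_force: 45.0
time_s: 15.65
tool_pos: [0.5096, 0.1468, 0.0467]
eef_rot: [-3.141, 0.001, 1.546]
wrist_force: [-0.6, -4.8, 1.0]
grip_width: 0.276
grasp_force: 45.0
time_s: 15.85
tool_pos: [0.5096, 0.1478, 0.0467]
eef_rot: [-3.141, 0.001, 1.546]
wrist_force: [0.2, -5.0, 1.4]
grip_width: 0.276
grasp_force: 45.0
time_s: 16.05
tool_pos: [0.5096, 0.1487, 0.0467]
eef_rot: [-3.141, 0.001, 1.546]
wrist_force: [0.3, -6.6, 2.1]
grip_width: 0.279
grasp_force: 45.0
time_s: 16.25
tool_pos: [0.5097, 0.1495, 0.0467]
eef_rot: [-3.141, 0.002, 1.546]
wrist_force: [0.4, -6.8, 1.4]
grip_width: 0.278
grasp_force: 45.0
```

The ejector was met at y≈0.148, so the stop should be near 0.157.

```bash

python3 -m handwheel '[[[0.02, 0, 0, 0, 0, 0], [0, 0, 0, 0, 0, 0]]]'
python3 -m handwheel '[[[0.02, 0, 0, 0, 0, 0], [0, 0, 0, 0, 0, 0]]]'
python3 -m handwheel '[[[0.02, 0, 0, 0, 0, 0], [0, 0, 0, 0, 0, 0]]]'
python3 -m handwheel '[[[0.02, 0, 0, 0, 0, 0], [0, 0, 0, 0, 0, 0]]]'
python3 -m handwheel '[[[0.01, 0, 0, 0, 0, 0], [0, 0, 0, 0, 0, 0]]]'
python3 -m handwheel '[[[0.01, 0, 0, 0, 0, 0], [0, 0, 0, 0, 0, 0]]]'
```

```text
time_s: 16.45
tool_pos: [0.5097, 0.1503, 0.0467]
eef_rot: [-3.141, 0.002, 1.546]
wrist_force: [-0.1, -7.0, 1.5]
grip_width: 0.273
grasp_force: 45.0
time_s: 16.65
tool_pos: [0.5097, 0.1513, 0.0467]
eef_rot: [-3.141, 0.002, 1.546]
wrist_force: [-0.1, -8.2, 1.9]
grip_width: 0.28
grasp_force: 45.0
time_s: 16.85
tool_pos: [0.5098, 0.1522, 0.0467]
eef_rot: [-3.141, 0.002, 1.546]
wrist_force: [0.4, -8.1, 2.6]
grip_width: 0.277
grasp_force: 45.0
time_s: 17.05
tool_pos: [0.5098, 0.1532, 0.0468]
eef_rot: [-3.141, 0.002, 1.546]
wrist_force: [-0.4, -7.7, 2.5]
grip_width: 0.278
grasp_force: 45.0
time_s: 17.25
tool_pos: [0.5098, 0.1536, 0.0468]
eef_rot: [-3.141, 0.002, 1.546]
wrist_force: [-0.3, -8.9, 1.8]
grip_width: 0.277
grasp_force: 45.0
time_s: 17.45
tool_pos: [0.5098, 0.154, 0.0468]
eef_rot: [-3.141, 0.002, 1.546]
wrist_force: [-0.6, -9.0, 2.1]
grip_width: 0.275
grasp_force: 45.0
```

To row units: 0.0005 m is 0.01.

```bash

python3 -m handwheel '[[[0.01, 0, 0, 0, 0, 0], [0, 0, 0, 0, 0, 0]]]'
python3 -m handwheel '[[[0.01, 0, 0, 0, 0, 0], [0, 0, 0, 0, 0, 0]]]'
python3 -m handwheel '[[[0.01, 0, 0, 0, 0, 0], [0, 0, 0, 0, 0, 0]]]'
python3 -m handwheel '[[[0.01, 0, 0, 0, 0, 0], [0, 0, 0, 0, 0, 0]]]'
python3 -m handwheel '[[[0.01, 0, 0, 0, 0, 0], [0, 0, 0, 0, 0, 0]]]'
```

```text
time_s: 17.65
tool_pos: [0.5098, 0.1545, 0.0468]
eef_rot: [-3.141, 0.002, 1.546]
wrist_force: [-0.4, -9.5, 1.8]
grip_width: 0.275
grasp_force: 45.0
time_s: 17.85
tool_pos: [0.5098, 0.155, 0.0467]
eef_rot: [-3.141, 0.003, 1.546]
wrist_force: [-0.3, -9.1, 2.8]
grip_width: 0.276
grasp_force: 45.0
time_s: 18.05
tool_pos: [0.5098, 0.1562, 0.0467]
eef_rot: [-3.141, 0.001, 1.546]
wrist_force: [-0.0, -5.1, 1.2]
grip_width: 0.28
grasp_force: 45.0
time_s: 18.25
tool_pos: [0.5098, 0.1569, 0.0467]
eef_rot: [-3.141, 0.001, 1.546]
wrist_force: [0.3, -4.5, 1.3]
grip_width: 0.278
grasp_force: 45.0
time_s: 18.45
tool_pos: [0.5099, 0.1574, 0.0467]
eef_rot: [-3.142, 0.001, 1.546]
wrist_force: [0.5, -5.6, 2.8]
grip_width: 0.276
grasp_force: 45.0
```

The push force dropped suddenly from 9 to 5 N at y≈0.156, where the toe was due to drop. I'll tug back gently to check it holds.

To row units: -0.001 m is -0.02.

```bash

python3 -m handwheel '[[[-0.02, 0, 0, 0, 0, 0], [0, 0, 0, 0, 0, 0]]]'
python3 -m handwheel '[[[-0.02, 0, 0, 0, 0, 0], [0, 0, 0, 0, 0, 0]]]'
python3 -m handwheel '[[[-0.02, 0, 0, 0, 0, 0], [0, 0, 0, 0, 0, 0]]]'
python3 -m handwheel '[[[-0.02, 0, 0, 0, 0, 0], [0, 0, 0, 0, 0, 0]]]'
```

```text
time_s: 18.65
tool_pos: [0.5098, 0.1569, 0.0466]
eef_rot: [-3.142, 0.0, 1.546]
wrist_force: [-0.2, -4.2, 1.5]
grip_width: 0.275
grasp_force: 45.0
time_s: 18.85
tool_pos: [0.5098, 0.1561, 0.0466]
eef_rot: [-3.142, -0.0, 1.546]
wrist_force: [0.2, -2.6, 0.0]
grip_width: 0.273
grasp_force: 45.0
time_s: 19.05
tool_pos: [0.5098, 0.1555, 0.0466]
eef_rot: [3.141, -0.001, 1.546]
wrist_force: [0.7, -0.3, -1.1]
grip_width: 0.275
grasp_force: 45.0
time_s: 19.25
tool_pos: [0.5098, 0.1554, 0.0466]
eef_rot: [3.141, -0.002, 1.545]
wrist_force: [0.7, 5.4, -0.8]
grip_width: 0.278
grasp_force: 45.0
```

It holds: the nest stopped at 0.1554 against a 5 N tug. I'll unload, release and rise.

To row units: 0.001 m is 0.02.

```bash

python3 -m handwheel '[[[0.02, 0, 0, 0, 0, 0], [0, 0, 0, 0, 0, 0]]]'
python3 -m handwheel '[[[0, 0, 0, 0, 0, 0], [0, 0, 0, 0, 0, 0], [0, 0, 0, 0, 0, 0], [0, 0, 0, 0, 0, 0], [0, 0, 0, 0, 0, 0], [0, 0, 0, 0, 0, 0]]]' 0.7
python3 -m handwheel '[[[0, 0, -0.2, 0, 0, 0], [0, 0, -0.6, 0, 0, 0], [0, 0, -0.8, 0, 0, 0], [0, 0, -0.8, 0, 0, 0], [0, 0, -0.6, 0, 0, 0], [-0.8, 0, 0, 0, 0, 0], [-0.8, 0, 0, 0, 0, 0], [-0.8, 0, 0, 0, 0, 0], [0, 0, 0, 0, 0, 0], [0, 0, 0, 0, 0, 0]]]'
python3 - <<'E'
from h import *
p,d=optics.capture("side"); a=cv2.resize(p[240:380,190:340],(600,560),interpolation=2); cv2.imwrite("pics/s4.png",a)
p,d=optics.capture("top"); cv2.imwrite("pics/t4.png",cv2.resize(p[140:290,160:370],None,fx=3.8,fy=3.8,interpolation=2))
E
```

```text
time_s: 19.45
tool_pos: [0.5097, 0.1555, 0.0466]
eef_rot: [3.142, -0.0, 1.546]
wrist_force: [0.7, 2.1, -0.5]
grip_width: 0.276
grasp_force: 45.0
time_s: 20.05
tool_pos: [0.5097, 0.155, 0.0467]
eef_rot: [-3.142, 0.0, 1.546]
wrist_force: [0.2, -0.3, 0.5]
grip_width: 0.693
grasp_force: 0.0
time_s: 21.05
tool_pos: [0.5068, 0.0345, 0.1973]
eef_rot: [3.141, -0.0, 1.543]
wrist_force: [-0.5, 1.0, -0.0]
grip_width: 0.704
grasp_force: 0.0
```

View pics/s4.png

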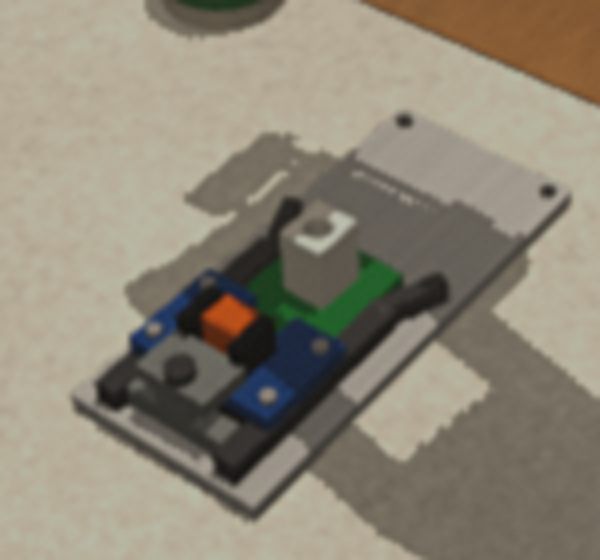

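View pics/t4.png

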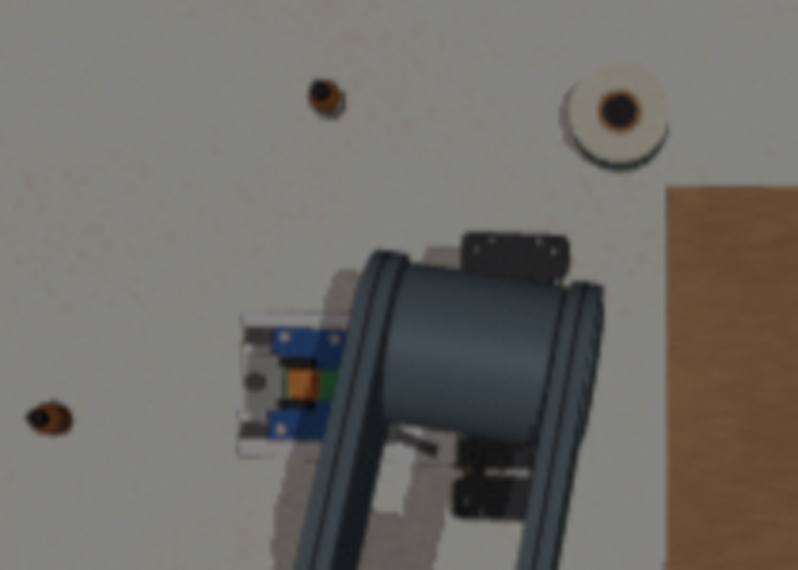

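The side view shows the nest seated under the lips, with the holder at (320,255) and the toe at the same height as at the start. The top view shows the green nose reaching past the toe to (290,383), and the roll and vials in their places. The gripper is clear, so I'm handing in.

```bash
python3 -c "
from plant import manip; print(manip.close_job())"
```

```text
the job is handed in; nothing more can be done
None
```

The nest is latched in the jig: the toe dropped at about 9 N of push and held against a 5 N tug back. I let go, left the roll and vials untouched, and handed the job in at about 21 s.

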